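# Dispense one specimen and park it

### The arm

A 6-joint arm with a two-finger parallel gripper is mounted at the origin on a cart in front of the work surface, level with it; the furniture and walls round the work are solid. World frame = base frame: x ahead of the robot, y to its left, z up, the work surface at z = 0. Lengths are in mm, angles in rad, forces in N, time in s.
With the tool pointing down it reaches from about 350 to 875 mm from the base axis. Payload 4.2 kg.
Tool frame: the origin (TCP) lies at the very end of the fingers, on their centre line; the grasp point (between the pads) lies 19 mm behind it; z points along the fingers, y is the direction in which the jaws open and shut (so a half turn about z gives the same grasp; the last joint's range is limited). The gripper opens to 87 mm and grips with 3 to 60 N. Pads are 19 mm wide; open, the fingers measure 117 mm over their backs; the gripper's body (75 mm by 190 mm) begins 51 mm behind the grasp point.
Start: joints at [-1.028, 0.385, 0.008, 0, -1.194, -0.259], TCP at [175.02, -599.973, 199.15] pointing down, gripper open.
Joint ranges: [-3.14, 3.14], [-1.21, 2.06], [-1.07, 1.41], [-3.16, 2.05], [-2.99, -0.16], [-3.1, 3.1]. Speed limits (rad/s): [2.79, 2.79, 3.14, 3.14, 3.14, 3.14].

### API

Orientations are given as a unit quaternion [w, x, y, z].
In Python, from workcell import bot gives the robot as it stands. The module is installed in compiled form; this text tells all that it offers.
- The arm moves only by the tool send_rows, never from a script. Its argument "targets" is a list of rows, each an object of numbers: "tx", "ty", "tz": the shift along the tool's x, y, z in mm; "wx", "wy", "wz": the turn, a rotation vector about the tool's x, y, z in rad; "hand": the closure, from 0 (fully open) to 1 (shut). In form: [{"tx": .., "ty": .., "tz": .., "wx": .., "wy": .., "wz": .., "hand": ..}, ...]. A call has 1 to 10 rows; each row is the pose to reach, as a shift and turn from the pose commanded when the call began, along the tool's axes at that moment; what a row does not reach only later rows make up. A row lasts 1/12 s, in which the tool goes at most 41.7 mm and 7.16 degrees, less where a joint would pass 70% of its speed; a pose out of reach is approached as far as the arm can. A call with a gripper value outside its range is refused whole. The fingers move at their own pace and stop on an object; "grip_force" is the grip in N (left out, the last holds). Time passes only in rows, so rows that repeat a pose let the fingers close. It gives the time, the measured TCP pose, the force and the opening at its end, in the units of the state.
- bot.observe(): the state, without advancing time (a new reading comes with each control period).
- bot.snapshot(name): name is "scene" or "top" or "wrist"; returns a dict with "img" (400x640x3 uint8, red, green, blue), "depth" (400x640 float32, mm along the optical axis (not along the pixel's ray), 0 where there is no reading), "camera_matrix" (3x3 intrinsics, pixels), "rvec" (rotation vector, rad) and "tvec" (3), from world to camera coordinates, as OpenCV has them. Camera axes: x right, y down, z forward; pixel columns grow to the right and rows downward; lengths in mm; the calibration is good to about 2 mm. A picture is of the moment at which its call begins.
- bot.sign_off(): hands the job in, once; it reports no verdict.
The state is a dict: "time": time; "joint_positions": joint angles; "joint_velocities": joint speeds; "joint_torque": joint torques, N m; "eef_pos": TCP position; "ee_rot": TCP orientation; "ft_force": force on the tool from outside, world axes, zero at the start; "moment": the same for the moment, N m; "finger_gap": finger opening in mm.
Only numpy, scipy, OpenCV 4.12 (cv2) and the standard library are available. Lean on these libraries where they do the work, as an engineer would, in place of code of your own. Each camera call takes 0.05 s, during which the arm holds its last target.

### The job

Press the blue plunger of the specimen dispenser right down with the fingertips and let it spring back up, so that one specimen, and only one, comes out of the magazine. Then nudge that specimen sideways along the lane with the outside of the fingers until it lies wholly on the green pad, flat and at rest. Nothing is to be picked up or tipped over, and leave the other specimens, the small white objective and the slide box as they are.

Things in the scene. Friction and masses are not known exactly. Their poses are not given: they have to be found in the camera images.
- dispenser: grey and aluminium bench dispenser, fixed to the desk, 168 x 220 x 67 mm overall, turned by up to 0.3 rad. Origin: on the desk top under the magazine's axis; x points from the lane over the magazine to the plunger, y along the lane to its left, z up. Its deck is 8 mm above the desk
- magazine_floor (a point): point on the deck, 8 mm above the desk, at the axis of the magazine: a square aluminium tube, 38 mm outside, 30 mm inside, top 54 mm above the desk and open, holding a stack of three specimens; outlet in front (-x), 18 mm high from the deck
- outlet_spot (a point): point on the deck, 41 mm in -x of the magazine's axis, about where the ejected specimen's centre comes to lie: the middle of the lane, which runs along the dispenser's y, 44 mm wide between rims 3 mm high (x -66 to -22 mm, y -104 to +104 mm from the magazine's axis), flat and unobstructed
- plunger_top (a point): middle of the top of the plunger's round blue cap (34 mm across), 66 mm in +x of the magazine's axis, 67 mm above the desk when up; it moves with the cap
- plunger (a joint): how far the plunger is pressed down, in m: 0 up, 0.026 fully down (hard stop); 2.5 to 7 N, springs back. Pressing drives a steel tongue 44 mm forward (-x), which pushes the lowest specimen into the lane; on release the tongue goes back and the stack drops by one. A second full press ejects a second specimen
- specimen_a: lowest specimen in the magazine: brown round mounted specimen, 25 mm across, 14 mm high, about 20 g, free to slide; origin at the centre of its underside, z is its axis
- specimen_b: second specimen in the magazine: grey, 25 mm across, 14 mm high; origin at the centre of its underside; stays in the magazine
- specimen_c: top specimen in the magazine: grey, 25 mm across, 14 mm high; origin at the centre of its underside; stays in the magazine
- green_pad: flat green rectangle on the deck at one end of the lane, either end, up to the end rim: 42 mm across the lane (its x), 58 mm along the lane (its y), no thickness to speak of; origin at its centre, axes parallel to the dispenser's; its centre is 74 mm along the lane from the outlet
- amber_pad: the same in orange at the other end of the lane; not to be used
- objective: bystander: loose white spare microscope objective standing upright beside the dispenser, 28 mm across, 44 mm high; origin under its centre
- slide_case: bystander: loose grey slide box, 35 x 83 x 30 mm; origin under its centre
- black_specimen: bystander: loose black round specimen, 30 mm across, 19 mm high; origin under its centre
Things that resemble listed ones, but are neither listed nor needed, are in the scene too. What is shaped like the specimen_c but orange is not meant.

How it is judged:
By the outcome, as a careful person would: the job done as asked, in the order asked, and still so for the second after the job is handed in, with the robot touching nothing.
It also fails if it takes over 45 s, if anything falls off the work surface, if the arm or the gripper's body presses on something with over 40 N, if the wrist force passes 120 N, or if a joint passes its speed limit or range.

## Working session

There is one attempt and no reset: what is moved stays moved. The work goes in short steps, Python scripts to look and compute and a tool call to move; the robot and the scene stay as the last step left them, time stands still between calls to the robot, and variables do not carry over. Pictures are saved under pics/ and viewed, and the job is handed in when it is done.

Besides the shell and the picture viewer there is one more tool, called as a command line: name --argument value ..., lists and objects as JSON in quotes. send_rows: Moves the arm, as the interface text tells. Its arguments: {"type":"object","properties":{"targets":{"type":"array","items":{"type":"object","properties":{"tx":{"type":"number"},"ty":{"type":"number"},"tz":{"type":"number"},"wx":{"type":"number"},"wy":{"type":"number"},"wz":{"type":"number"},"hand":{"type":"number"}}}},"grip_force":{"type":"number"}},"required":["targets"]}

```bash
mkdir -p pics; cat > h.py <<'E'
import numpy as np,cv2
from workcell import bot
def snap(n,f):
    s=bot.snapshot(n); cv2.imwrite('pics/'+f+'.png',s['img'][:,:,::-1]); np.savez('pics/'+f+'.npz',**s); return s
def load(f): return dict(np.load('pics/'+f+'.npz'))
def at_z(s,u,v,z):
    R=cv2.Rodrigues(s['rvec'])[0];t=s['tvec'].reshape(3);K=s['camera_matrix']
    d=R.T@np.linalg.inv(K)@[u,v,1];c=-R.T@t
    return c+d*(z-c[2])/d[2]
def at_d(s,u,v):
    R=cv2.Rodrigues(s['rvec'])[0];t=s['tvec'].reshape(3);K=s['camera_matrix']
    return R.T@(np.linalg.inv(K)@[u,v,1]*s['depth'][int(v),int(u)]-t)
def proj(s,p):
    return cv2.projectPoints(np.array(p,float).reshape(-1,3),s['rvec'],s['tvec'],s['camera_matrix'],None)[0].reshape(-1,2)
E
python3 - <<'E'
from h import *
snap('top','t0');snap('scene','s0')
print(bot.observe())
E
```

```text
{'time': 0.1, 'joint_positions': array([-1.02839891e+00,  3.85459497e-01,  6.79837638e-03, -4.39747143e-04,
       -1.19395850e+00, -2.58595206e-01]), 'joint_velocities': array([-0.00102692, -0.00166354,  0.0018006 ,  0.00291554, -0.00051293,
       -0.00176969]), 'joint_torque': array([ 1.69041028e-03, -3.91690993e+01,  1.87935269e+01,  4.23192635e+00,
        1.34234712e-02, -7.42043312e-05]), 'eef_pos': array([ 174.8683981 , -599.45910673,  198.19451719]), 'ee_rot': array([-1.67228437e-04, -1.41345025e-01,  9.89959954e-01,  9.19183559e-04]), 'ft_force': array([-0.15823974, -0.18093398, -0.26402237]), 'moment': array([ 0.01237307, -0.02798139,  0.00665894]), 'finger_gap': 86.67250975869678}
```

View pics/t0.png

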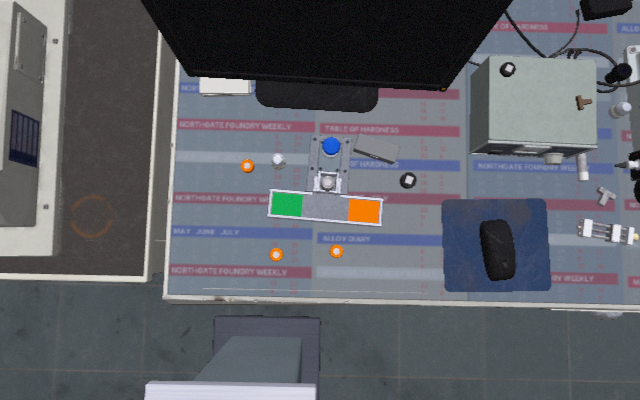

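View pics/s0.png

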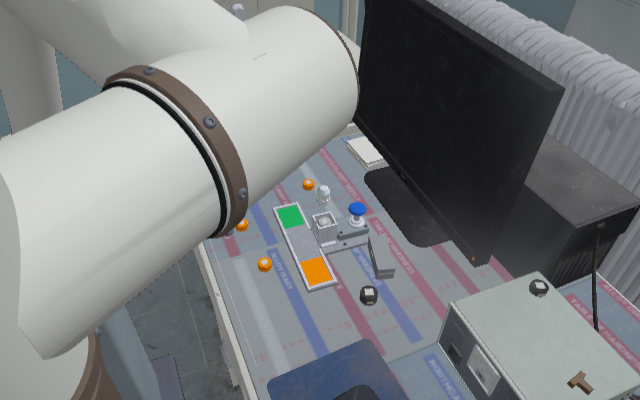

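The top view shows the dispenser with the plunger cap at about (331,146), the magazine at (327,182), the green pad on the left at (287,205) and the orange pad at (364,210). The monitor is behind the plunger. Next I'll enlarge and measure.

```bash
python3 - <<'E'
from h import *
s=load('t0')
c=s['img'][60:260,230:430][:,:,::-1]
cv2.imwrite('pics/t0c.png',cv2.resize(c.copy(),(800,800),interpolation=cv2.INTER_CUBIC)[:600] if 0 else cv2.resize(s['img'][110:250,230:430][:,:,::-1],(800,560),interpolation=cv2.INTER_CUBIC))
for n,u,v,z in [('plg',331,146,67),('mag',327,182,54),('green',287,205,8),('amber',364,210,8),('obj',278,160,44),('box',375,149,30),('blk',408,180,19)]:
    print(n,at_z(s,u,v,z).round(1),at_d(s,u,v).round(1))
for u,v in [(190,70),(250,75),(300,80),(331,80),(331,86),(380,85),(440,88)]: print('mon',u,v,at_d(s,u,v).round())
hsv=cv2.cvtColor(s['img'],cv2.COLOR_RGB2HSV)
def cen(lo,hi,box):
    m=cv2.inRange(hsv,lo,hi); k=np.zeros_like(m);k[box[1]:box[3],box[0]:box[2]]=255;m&=k
    return cv2.moments(m,True),m
for n,lo,hi,b,z in [('blue',(105,150,60),(125,255,255),(318,132,345,160),66),('green',(50,120,60),(80,255,255),(265,185,310,220),8),('amber',(8,180,100),(20,255,255),(340,190,385,225),8)]:
    M,m=cen(lo,hi,b);u,v=M['m10']/M['m00'],M['m01']/M['m00']
    r=cv2.minAreaRect(cv2.findNonZero(m));print(n,u,v,M['m00'],r,at_z(s,u,v,z).round(1), [at_z(s,*q,z).round(1)[:2] for q in cv2.boxPoints(r)])
E
```

```text
plg [ 593.6 -177.3   67. ] [ 594.4 -177.5   63. ]
mag [ 528.8 -171.8   54. ] [ 529.3 -171.9   49.9]
green [488.3 -97.    8. ] [488.1 -97.1   9.6]
amber [ 482.2 -245.4    8. ] [ 482.2 -245.4    8.2]
obj [569.2 -79.7  44. ] [569.1 -79.7  44.9]
box [ 597.6 -262.6   30. ] [ 597.5 -262.5   30.3]
blk [ 541.1 -327.9   19. ] [ 541.1 -327.9   19.2]
mon 190 70 [719.  79.  96.]
mon 250 75 [715. -28.  90.]
mon 300 80 [ 711. -118.   81.]
mon 331 80 [ 710. -174.   89.]
mon 331 86 [ 724. -177.   16.]
mon 380 85 [ 707. -264.   78.]
mon 440 88 [ 701. -372.   88.]
blue 330.88655462184875 145.48739495798318 238.0 ((330.7500305175781, 145.25), (16.970561981201172, 16.26345443725586), 45.0) [ 594.7 -177.1   66. ] [array([ 595.1, -155.4]), array([ 617., -176.]), array([ 595.2, -198.4]), array([ 573.4, -177.8])]
green 286.628125 203.9484375 640.0 ((286.590087890625, 203.96432495117188), (29.67064094543457, 21.65740203857422), 4.969740867614746) [490.3 -96.2   8. ] [array([471.2, -66.6]), array([513. , -68.8]), array([ 509.4, -125.9]), array([ 467.7, -123.4])]
amber 363.4101748807631 210.62321144674087 629.0 ((363.3655700683594, 210.61380004882812), (29.232011795043945, 21.425735473632812), 4.763641834259033) [ 481.  -244.3    8. ] [array([ 462.1, -214.8]), array([ 503.4, -217.5]), array([ 500. , -273.8]), array([ 458.8, -270.8])]
```

View pics/t0c.png

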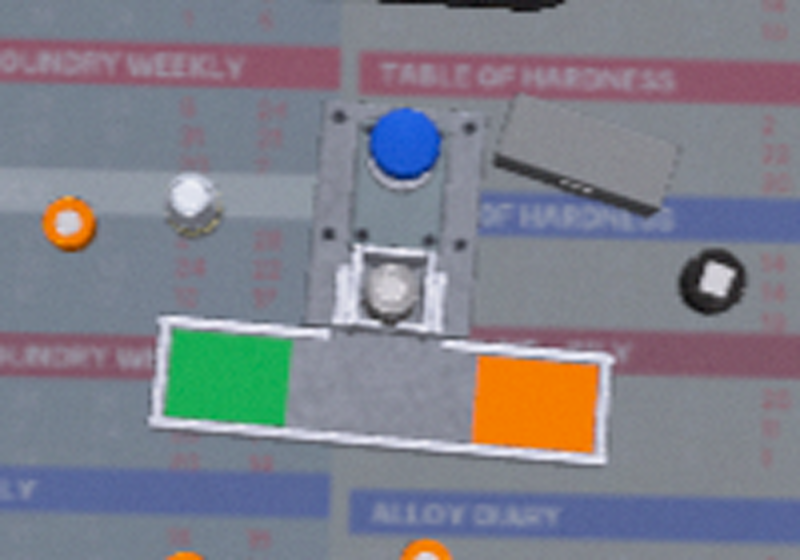

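```bash
cat >> h.py <<'E'
from scipy.spatial.transform import Rotation as Ro
yaw=-0.0645
ex=np.array([np.cos(yaw),np.sin(yaw),0]);ey=np.array([-np.sin(yaw),np.cos(yaw),0])
out=np.array([485.9,-170.2,8.])
def plan(p,turn=True):
    o=bot.observe();q=o['ee_rot'];R=Ro.from_quat([q[1],q[2],q[3],q[0]])
    T=Ro.from_matrix(np.c_[-ex,ey,[0,0,-1]])
    d=R.inv().apply(np.array(p)-o['eef_pos']);w=(R.inv()*T).as_rotvec()
    print('pos',o['eef_pos'].round(1),'shift',d.round(1),'turn',w.round(4),'t',o['time'],'F',o['ft_force'].round(1),'gap',o['finger_gap'])
E
python3 - <<'E'
from h import *
s=load('t0')
P=np.array([[*at_d(s,u,v)] for v in range(0,90,6) for u in range(140,520,8) if s['depth'][v,u]>0])
m=P[P[:,2]>60];print('mon min x by height');
for a in range(60,700,80):
    k=m[(m[:,2]>=a)&(m[:,2]<a+80)]
    if len(k):print(a,k[:,0].min().round(),k[:,1].min().round(),k[:,1].max().round())
plg=np.array([593.6,-177.1,0]);
print('pl from outlet',out+107*ex)
plan([593.5,-177.1,110])
E
```

```text
mon min x by height
60 702.0 -516.0 84.0
140 706.0 -379.0 86.0
220 709.0 -384.0 88.0
300 713.0 -382.0 90.0
pl from outlet [ 592.67750378 -177.09671567    8.        ]
pos [ 174.9 -599.5  198.2] shift [-520.1  288.2   88.7] turn [ 0.0018 -0.0004  0.3481] t 0.1 F [-0.2 -0.2 -0.3] gap 86.67250975869678
```

send_rows --targets '[{"tx": -26, "ty": 14, "tz": 0, "wz": 0.05, "hand": 1}, {"tx": -56, "ty": 31, "tz": 0, "wz": 0.1, "hand": 1}, {"tx": -86, "ty": 48, "tz": 0, "wz": 0.15, "hand": 1}, {"tx": -116, "ty": 64, "tz": 5, "wz": 0.2, "hand": 1}, {"tx": -146, "ty": 81, "tz": 10, "wz": 0.25, "hand": 1}, {"tx": -176, "ty": 98, "tz": 15, "wz": 0.3, "hand": 1}, {"tx": -206, "ty": 114, "tz": 20, "wz": 0.348, "hand": 1}, {"tx": -236, "ty": 131, "tz": 25, "wz": 0.348, "hand": 1}, {"tx": -262, "ty": 145, "tz": 28, "wz": 0.348, "hand": 1}, {"tx": -280, "ty": 155, "tz": 30, "wz": 0.348, "hand": 1}]' --grip_force 20

```text
invalid input
```

```bash
python3 -c "
from h import *
plan([593.5,-177.1,110])"
```

```text
pos [ 174.9 -599.5  198.2] shift [-520.1  288.2   88.7] turn [ 0.0018 -0.0004  0.3481] t 0.1 F [-0.2 -0.2 -0.3] gap 86.67250975869678
```

send_rows --targets '[{"tx": -26, "ty": 14, "tz": 0, "wx": 0, "wy": 0, "wz": 0.05, "hand": 1}, {"tx": -56, "ty": 31, "tz": 0, "wx": 0, "wy": 0, "wz": 0.1, "hand": 1}, {"tx": -86, "ty": 48, "tz": 0, "wx": 0, "wy": 0, "wz": 0.15, "hand": 1}, {"tx": -116, "ty": 64, "tz": 5, "wx": 0, "wy": 0, "wz": 0.2, "hand": 1}, {"tx": -146, "ty": 81, "tz": 10, "wx": 0, "wy": 0, "wz": 0.25, "hand": 1}, {"tx": -176, "ty": 98, "tz": 15, "wx": 0, "wy": 0, "wz": 0.3, "hand": 1}, {"tx": -206, "ty": 114, "tz": 20, "wx": 0, "wy": 0, "wz": 0.348, "hand": 1}, {"tx": -236, "ty": 131, "tz": 25, "wx": 0, "wy": 0, "wz": 0.348, "hand": 1}, {"tx": -262, "ty": 145, "tz": 28, "wx": 0, "wy": 0, "wz": 0.348, "hand": 1}, {"tx": -280, "ty": 155, "tz": 30, "wx": 0, "wy": 0, "wz": 0.348, "hand": 1}]' --grip_force 20

```text
time: 0.93
eef_pos: [401.6, -370.6, 168.4]
ee_rot: [-0.0, 0.031, 1.0, 0.0]
ft_force: [-0.4, -0.2, -0.2]
finger_gap: 28.6
```

```bash
python3 -c "
from h import *
plan([593.5,-177.1,110])"
```

```text
pos [ 401.6 -370.6  168.4] shift [-179.5  205.1   58.4] turn [ 0.0008 -0.0009  0.002 ] t 0.9333 F [-0.4 -0.2 -0.2] gap 28.555949240091508
```

send_rows --targets '[{"tx": -18, "ty": 20, "tz": 0, "wx": 0, "wy": 0, "wz": 0.0, "hand": 1}, {"tx": -40, "ty": 46, "tz": 5, "wx": 0, "wy": 0, "wz": 0.0, "hand": 1}, {"tx": -65, "ty": 74, "tz": 10, "wx": 0, "wy": 0, "wz": 0, "hand": 1}, {"tx": -90, "ty": 103, "tz": 15, "wx": 0, "wy": 0, "wz": 0, "hand": 1}, {"tx": -115, "ty": 132, "tz": 20, "wx": 0, "wy": 0, "wz": 0, "hand": 1}, {"tx": -140, "ty": 160, "tz": 25, "wx": 0, "wy": 0, "wz": 0, "hand": 1}, {"tx": -160, "ty": 183, "tz": 30, "wx": 0, "wy": 0, "wz": 0, "hand": 1}, {"tx": -172, "ty": 197, "tz": 35, "wx": 0, "wy": 0, "wz": 0, "hand": 1}, {"tx": -177, "ty": 203, "tz": 40, "wx": 0, "wy": 0, "wz": 0, "hand": 1}, {"tx": -177, "ty": 203, "tz": 40, "wx": 0, "wy": 0, "wz": 0, "hand": 1}]'

```text
time: 1.77
eef_pos: [589.8, -180.4, 127.2]
ee_rot: [-0.002, 0.031, 1.0, 0.0]
ft_force: [0.4, -0.1, -0.3]
finger_gap: 0.5
```

```bash
python3 -c "
from h import *
plan([593.5,-177.1,75]);snap('wrist','w1');snap('top','t1')"
```

```text
pos [ 589.8 -180.4  127.2] shift [-3.7  3.5 52.2] turn [ 0.0004 -0.0033  0.0017] t 1.7667 F [ 0.4 -0.1 -0.3] gap 0.5058978827352356
```

View pics/w1.png

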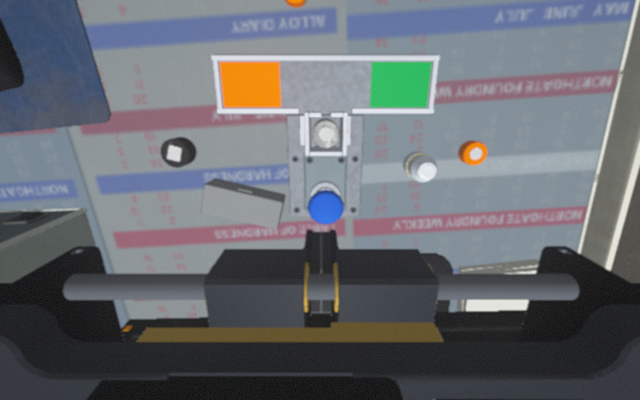

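View pics/t1.png

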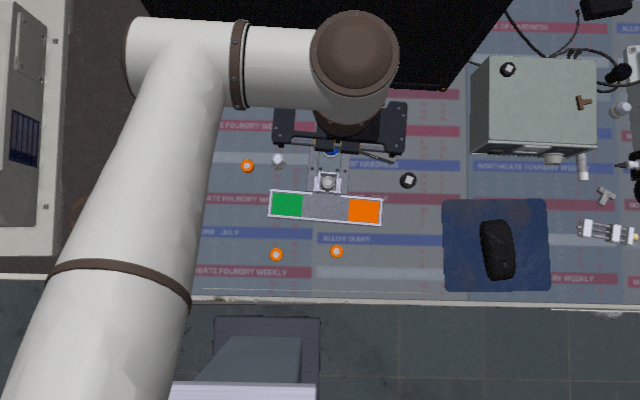

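The wrist view shows the closed fingers over the plunger side and the cap at (325,207). The top view shows the wrist close to the monitor, so I'll check the clearance and the cap position.

```bash
python3 - <<'E'
from h import *
s=load('t1')
for u,v in [(240,25),(240,50),(320,30),(355,15),(355,50),(390,50),(395,30),(300,115),(390,120),(390,100)]: print(u,v,at_d(s,u,v).round())
s=load('t0');P=np.array([at_d(s,u,v) for v in range(0,90,3) for u in range(140,520,6) if s['depth'][v,u]>0]);print('mon top',P[:,2].max(),P[P[:,2]>250][:,0].min())
w=load('w1');print('cap',at_z(w,325,207,67),at_d(w,325,207),'mag',at_z(w,325,133,54))
hsv=cv2.cvtColor(w['img'],cv2.COLOR_RGB2HSV)
for lo,hi,b,z in [((50,120,60),(80,255,255),(360,50,440,120),8),((8,180,100),(20,255,255),(210,50,300,120),8),((105,150,60),(125,255,255),(300,185,350,230),64)]:
    m=cv2.inRange(hsv,lo,hi);k=np.zeros_like(m);k[b[1]:b[3],b[0]:b[2]]=255
    M=cv2.moments(m&k,True);u,v=M['m10']/M['m00'],M['m01']/M['m00'];print(u,v,at_z(w,u,v,z).round(1))
E
```

```text
240 25 [621. -73. 492.]
240 50 [593. -76. 500.]
320 30 [ 610. -150.  509.]
355 15 [ 625. -182.  510.]
355 50 [ 588. -182.  520.]
390 50 [ 591. -214.  515.]
395 30 [ 720. -258.  278.]
300 115 [ 668. -117.    0.]
390 120 [ 592. -254.  264.]
390 100 [ 704. -295.   -0.]
mon top 374.4243990378033 710.3928932251889
cap [ 593.31467263 -176.83912961   67.        ] [ 593.53388953 -176.84306658   66.3857164 ] mag [ 528.5740868  -172.89895363   54.        ]
399.69001547987614 83.82275541795666 [489.5 -95.7   8. ]
250.5758064516129 84.26975806451613 [ 480.7 -243.5    8. ]
325.3934807916182 207.0896391152503 [ 594.5 -176.5   64. ]
```

send_rows --targets '[{"tx": -2, "ty": 2, "tz": 10, "wx": 0, "wy": 0, "wz": 0, "hand": 1}, {"tx": -3.5, "ty": 3.5, "tz": 25, "wx": 0, "wy": 0, "wz": 0, "hand": 1}, {"tx": -3.5, "ty": 3.5, "tz": 40, "wx": 0, "wy": 0, "wz": 0, "hand": 1}, {"tx": -3.5, "ty": 3.5, "tz": 50, "wx": 0, "wy": 0, "wz": 0, "hand": 1}, {"tx": -3.5, "ty": 3.5, "tz": 54, "wx": 0, "wy": 0, "wz": 0, "hand": 1}, {"tx": -3.5, "ty": 3.5, "tz": 54, "wx": 0, "wy": 0, "wz": 0, "hand": 1}]'

```text
time: 2.37
eef_pos: [592.7, -178.9, 74.0]
ee_rot: [-0.001, 0.033, 0.999, 0.0]
ft_force: [-0.7, 0.6, -0.3]
finger_gap: 0.2
```

```bash
python3 -c "
from h import *
plan([593.5,-177.1,41])"
```

```text
pos [ 592.7 -178.9   74. ] shift [-0.8  1.9 33. ] turn [-0.     -0.0023 -0.0009] t 2.3667 F [-0.7  0.6 -0.3] gap 0.17115870185601448
```

send_rows --targets '[{"tx": -0.5, "ty": 1, "tz": 3, "wx": 0, "wy": 0, "wz": 0, "hand": 1}, {"tx": -0.8, "ty": 1.5, "tz": 6, "wx": 0, "wy": 0, "wz": 0, "hand": 1}, {"tx": -0.8, "ty": 1.5, "tz": 9, "wx": 0, "wy": 0, "wz": 0, "hand": 1}, {"tx": -0.8, "ty": 1.5, "tz": 12, "wx": 0, "wy": 0, "wz": 0, "hand": 1}, {"tx": -0.8, "ty": 1.5, "tz": 15, "wx": 0, "wy": 0, "wz": 0, "hand": 1}, {"tx": -0.8, "ty": 1.5, "tz": 18, "wx": 0, "wy": 0, "wz": 0, "hand": 1}, {"tx": -0.8, "ty": 1.5, "tz": 21, "wx": 0, "wy": 0, "wz": 0, "hand": 1}, {"tx": -0.8, "ty": 1.5, "tz": 24, "wx": 0, "wy": 0, "wz": 0, "hand": 1}, {"tx": -0.8, "ty": 1.5, "tz": 27, "wx": 0, "wy": 0, "wz": 0, "hand": 1}, {"tx": -0.8, "ty": 1.5, "tz": 29, "wx": 0, "wy": 0, "wz": 0, "hand": 1}]'

```text
time: 3.2
eef_pos: [594.5, -176.8, 45.6]
ee_rot: [-0.0, 0.032, 0.999, 0.0]
ft_force: [-0.5, 0.2, -0.3]
finger_gap: 0.5
```

```bash
python3 -c "
from h import *
plan([593.5,-177.1,41])"
```

```text
pos [ 594.5 -176.8   45.6] shift [ 1.  -0.4  4.6] turn [ 0.0001 -0.0005  0.0002] t 3.2 F [-0.5  0.2 -0.3] gap 0.47388200073872816
```

No contact force is showing, so I'll look before going further.

```bash
python3 -c "
from h import *
snap('wrist','w2');s=snap('scene','s2')
cv2.imwrite('pics/s2c.png',cv2.resize(s['img'][150:310,250:450,::-1],(800,640)[:2] if 0 else (750,600),interpolation=cv2.INTER_CUBIC))
plan([593.5,-177.1,41])"
```

```text
pos [ 594.4 -176.8   45.6] shift [ 0.8 -0.4  4.6] turn [ 0.     -0.001   0.0002] t 3.3 F [ 0.2  0.4 -0.5] gap 0.31738938082202645
```

View pics/w2.png

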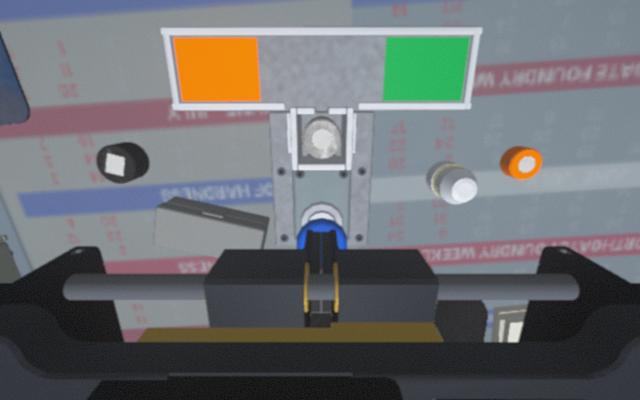

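View pics/s2c.png

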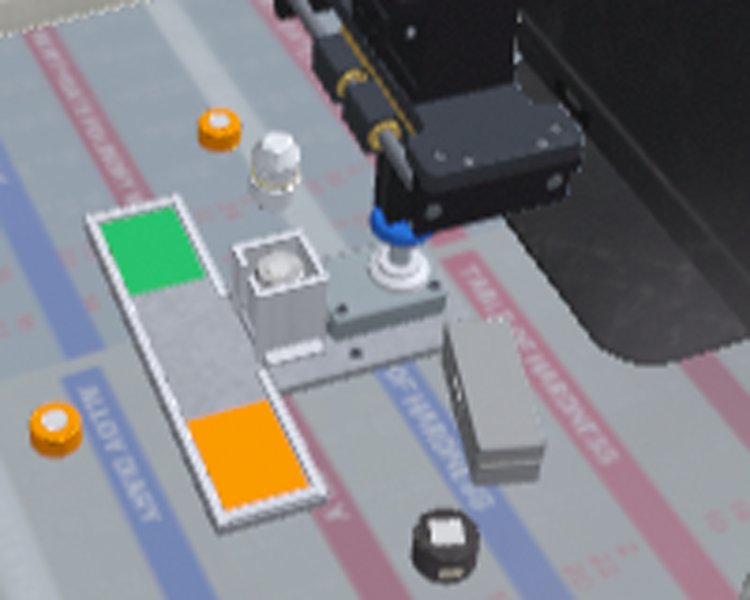

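```bash
python3 - <<'E'
from h import *
w=load('w2')
for u,v in [(303,238),(342,238),(308,228),(325,215),(320,235),(320,245),(312,240),(328,240)]: print('w',u,v,w['img'][v,u],at_d(w,u,v).round(1))
s=load('s2')
for U,V in [(385,225),(400,240),(378,220),(392,190),(400,200),(388,180),(400,265),(275,265)]:
    u,v=250+U*200/750,150+V*160/600; print('s',U,V,s['img'][int(v),int(u)],at_d(s,u,v).round(1))
c=s['img'][180:230,330:400,::-1];cv2.imwrite('pics/s2d.png',cv2.resize(c,(770,550),interpolation=cv2.INTER_CUBIC))
cv2.imwrite('pics/w2d.png',cv2.resize(w['img'][180:260,270:380,::-1],(770,560),interpolation=cv2.INTER_CUBIC))
print(proj(s,[594.4,-176.8,45.6]),proj(w,[594.4,-176.8,45.6]))
E
```

```text
w 303 238 [ 46 105 216] [ 589.2 -187.8   65.9]
w 342 238 [ 44  93 198] [ 591.5 -163.1   64.4]
w 308 228 [ 44  79 158] [ 583.  -184.2   64.7]
w 325 215 [223 226 233] [ 587.2 -173.3   33.5]
w 320 235 [46 57 74] [ 584.2 -176.7   73.5]
w 320 245 [45 53 73] [ 583.8 -176.6   87.2]
w 312 240 [43 44 46] [ 584.1 -181.3   79.9]
w 328 240 [46 48 49] [ 584.9 -172.1   79.4]
s 385 225 [ 36 107 206] [ 583.4 -180.1   66. ]
s 400 240 [ 28  72 150] [ 586.3 -190.9   64.2]
s 378 220 [ 32  98 194] [ 582.6 -174.2   64.6]
s 392 190 [25 25 28] [ 582.1 -186.2   94.9]
s 400 200 [25 26 29] [ 586.9 -186.4   86.9]
s 388 180 [32 33 34] [ 585.1 -176.4   92.3]
s 400 265 [141 146 156] [ 593.6 -181.1   35.2]
s 275 265 [214 214 218] [ 528.8 -169.3   49.5]
[[356.36745438 215.18673327]] [[320.89731894 231.09564879]]
```

View pics/s2d.png

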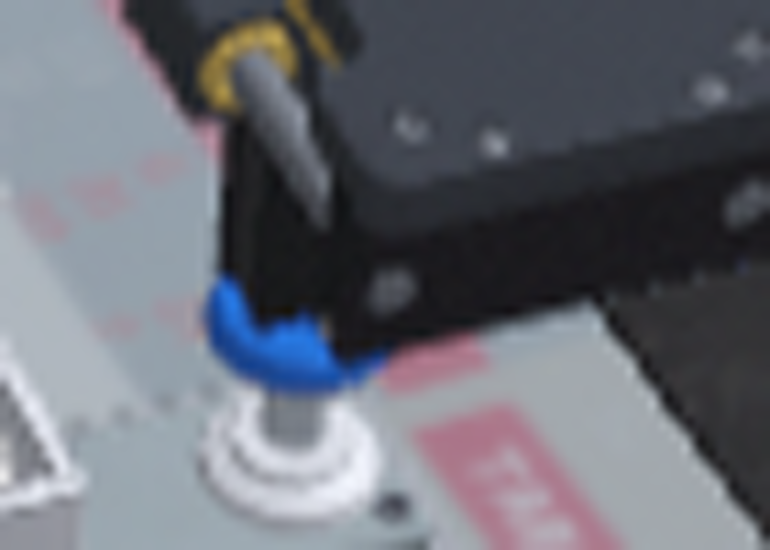

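View pics/w2d.png

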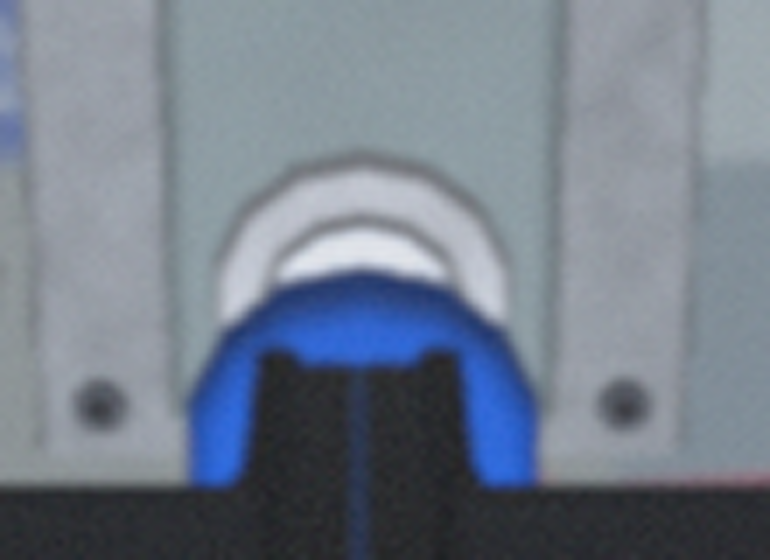

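The fingertips are visually just at the cap top: their lower edge is at about z 68 while the reported TCP z is 45.6. The cap is still up at z 66 and the force is near zero. So the real tip is about 20 mm higher than the reported TCP. I'll go down slowly by force and picture.

send_rows --targets '[{"tx": 0.8, "ty": 0, "tz": 1.5, "wx": 0, "wy": 0, "wz": 0, "hand": 1}, {"tx": 0.8, "ty": 0, "tz": 3, "wx": 0, "wy": 0, "wz": 0, "hand": 1}, {"tx": 0.8, "ty": 0, "tz": 4.5, "wx": 0, "wy": 0, "wz": 0, "hand": 1}, {"tx": 0.8, "ty": 0, "tz": 6, "wx": 0, "wy": 0, "wz": 0, "hand": 1}, {"tx": 0.8, "ty": 0, "tz": 6, "wx": 0, "wy": 0, "wz": 0, "hand": 1}]'

```text
time: 3.72
eef_pos: [594.1, -176.8, 40.4]
ee_rot: [0.0, 0.032, 0.999, -0.0]
ft_force: [0.1, 1.0, 2.6]
finger_gap: 0.6
```

```bash
python3 - <<'E'
from h import *
plan([593.5,-177.1,41])
w=snap('wrist','w3')
for u,v in [(303,238),(342,238),(308,228),(320,240),(320,245)]: print('w',u,v,w['img'][v,u],at_d(w,u,v).round(1))
cv2.imwrite('pics/w3d.png',cv2.resize(w['img'][180:260,270:380,::-1],(770,560),interpolation=cv2.INTER_CUBIC))
E
```

```text
pos [ 594.1 -176.8   40.4] shift [ 0.6 -0.3 -0.6] turn [-0.0001  0.0005  0.0005] t 3.7167 F [0.1 1.  2.6] gap 0.6235004248038022
w 303 238 [ 44  99 208] [ 588.6 -187.8   60.9]
w 342 238 [ 40  87 186] [ 589.9 -163.2   61.4]
w 308 228 [ 43  69 134] [ 581.9 -184.1   61. ]
w 320 240 [41 51 71] [ 583.8 -176.7   74.9]
w 320 245 [42 53 74] [ 583.6 -176.7   81.3]
```

View pics/w3d.png

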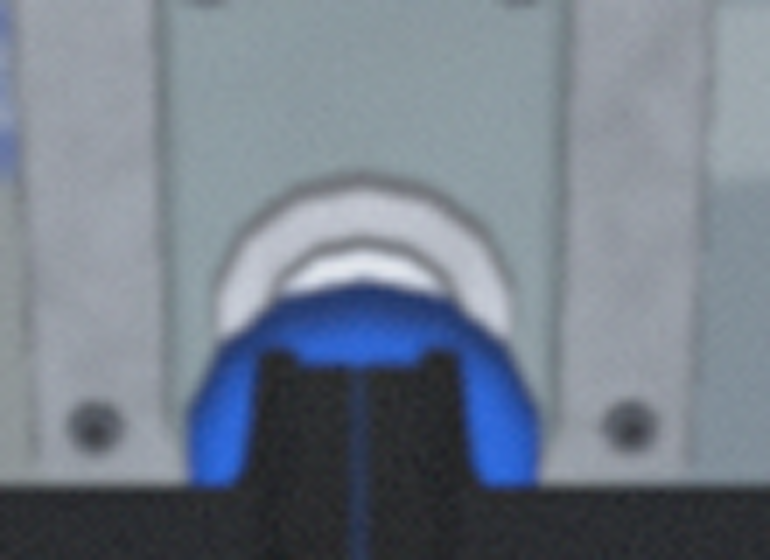

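Contact is made: 2.6 N, and the cap is down 4–5 mm. The press to the hard stop has about 21 mm left.

send_rows --targets '[{"tx": 0.3, "ty": 0, "tz": 2, "wx": 0, "wy": 0, "wz": 0, "hand": 1}, {"tx": 0.3, "ty": 0, "tz": 4, "wx": 0, "wy": 0, "wz": 0, "hand": 1}, {"tx": 0.3, "ty": 0, "tz": 6.5, "wx": 0, "wy": 0, "wz": 0, "hand": 1}, {"tx": 0.3, "ty": 0, "tz": 9, "wx": 0, "wy": 0, "wz": 0, "hand": 1}, {"tx": 0.3, "ty": 0, "tz": 11.5, "wx": 0, "wy": 0, "wz": 0, "hand": 1}, {"tx": 0.3, "ty": 0, "tz": 14, "wx": 0, "wy": 0, "wz": 0, "hand": 1}, {"tx": 0.3, "ty": 0, "tz": 16.5, "wx": 0, "wy": 0, "wz": 0, "hand": 1}, {"tx": 0.3, "ty": 0, "tz": 19, "wx": 0, "wy": 0, "wz": 0, "hand": 1}, {"tx": 0.3, "ty": 0, "tz": 20.5, "wx": 0, "wy": 0, "wz": 0, "hand": 1}, {"tx": 0.3, "ty": 0, "tz": 20.5, "wx": 0, "wy": 0, "wz": 0, "hand": 1}]'

```text
time: 4.6
eef_pos: [594.1, -176.8, 20.1]
ee_rot: [0.001, 0.032, 0.999, -0.0]
ft_force: [-0.9, 0.8, 5.8]
finger_gap: 0.4
```

```bash
python3 - <<'E'
from h import *
plan([593.5,-177.1,41])
w=snap('wrist','w4')
for u,v in [(303,238),(342,238),(308,228),(320,240),(320,245)]: print('w',u,v,w['img'][v,u],at_d(w,u,v).round(1))
E
```

```text
pos [ 594.1 -176.8   20.1] shift [  0.5  -0.3 -20.9] turn [-0.0002  0.001   0.0007] t 4.6 F [-0.9  0.8  5.8] gap 0.448153585654805
w 303 238 [ 47 100 208] [ 588.2 -187.8   41.4]
w 342 238 [ 41  88 186] [ 590.1 -163.2   40.7]
w 308 228 [ 41  68 132] [ 582.  -184.2   40.4]
w 320 240 [43 52 70] [ 583.4 -176.7   55.2]
w 320 245 [38 49 70] [ 583.1 -176.6   62. ]
```

View pics/w4.png

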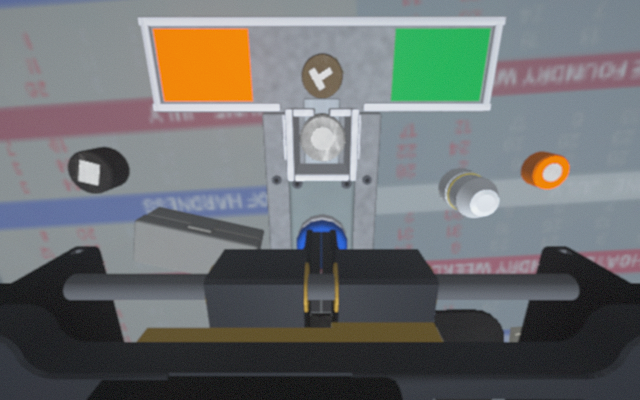

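The brown specimen is out in the lane at (322,75). I'll press a little further until the force shows the hard stop.

send_rows --targets '[{"tx": 0, "ty": 0, "tz": 1, "wx": 0, "wy": 0, "wz": 0, "hand": 1}, {"tx": 0, "ty": 0, "tz": 2, "wx": 0, "wy": 0, "wz": 0, "hand": 1}, {"tx": 0, "ty": 0, "tz": 2.5, "wx": 0, "wy": 0, "wz": 0, "hand": 1}, {"tx": 0, "ty": 0, "tz": 2.5, "wx": 0, "wy": 0, "wz": 0, "hand": 1}]'

```text
time: 4.98
eef_pos: [594.1, -176.8, 17.9]
ee_rot: [0.001, 0.032, 0.999, -0.0]
ft_force: [-1.1, 1.1, 6.4]
finger_gap: 0.4
```

send_rows --targets '[{"tx": 0, "ty": 0, "tz": 0.7, "wx": 0, "wy": 0, "wz": 0, "hand": 1}, {"tx": 0, "ty": 0, "tz": 1.4, "wx": 0, "wy": 0, "wz": 0, "hand": 1}, {"tx": 0, "ty": 0, "tz": 2, "wx": 0, "wy": 0, "wz": 0, "hand": 1}, {"tx": 0, "ty": 0, "tz": 2, "wx": 0, "wy": 0, "wz": 0, "hand": 1}]'

```text
time: 5.32
eef_pos: [594.2, -176.9, 17.5]
ee_rot: [0.001, 0.032, 1.0, -0.0]
ft_force: [-3.7, 2.1, 12.6]
finger_gap: 0.6
```

Hard stop: the force jumped to 12.6 N and the tip stopped. Now the release.

send_rows --targets '[{"tx": 0, "ty": 0, "tz": -3, "wx": 0, "wy": 0, "wz": 0, "hand": 1}, {"tx": 0, "ty": 0, "tz": -6, "wx": 0, "wy": 0, "wz": 0, "hand": 1}, {"tx": 0, "ty": 0, "tz": -10, "wx": 0, "wy": 0, "wz": 0, "hand": 1}, {"tx": 0, "ty": 0, "tz": -14, "wx": 0, "wy": 0, "wz": 0, "hand": 1}, {"tx": 0, "ty": 0, "tz": -18, "wx": 0, "wy": 0, "wz": 0, "hand": 1}, {"tx": 0, "ty": 0, "tz": -22, "wx": 0, "wy": 0, "wz": 0, "hand": 1}, {"tx": 0, "ty": 0, "tz": -27, "wx": 0, "wy": 0, "wz": 0, "hand": 1}, {"tx": 0, "ty": 0, "tz": -37, "wx": 0, "wy": 0, "wz": 0, "hand": 1}, {"tx": 0, "ty": 0, "tz": -55, "wx": 0, "wy": 0, "wz": 0, "hand": 1}, {"tx": 0, "ty": 0, "tz": -65, "wx": 0, "wy": 0, "wz": 0, "hand": 1}]'

```text
time: 6.15
eef_pos: [593.7, -176.9, 81.7]
ee_rot: [0.0, 0.032, 0.999, -0.0]
ft_force: [0.5, -0.5, 0.8]
finger_gap: 0.4
```

```bash
python3 - <<'E'
from h import *
w=snap('wrist','w5')
for u in range(250,400,50): print(at_d(w,u,262).round())
o2=np.array([485.6,-170.,0])
plan(o2-42*ey+[0,0,80])
E
```

```text
[ 554. -196.  188.]
[ 555. -181.  189.]
[ 556. -165.  187.]
pos [ 595.3 -177.1   83.8] shift [110.  -41.9   3.3] turn [-0.0007  0.0048  0.001 ] t 6.2 F [ 1.1 -0.7  2.4] gap 0.6614511833269074
```

View pics/w5.png

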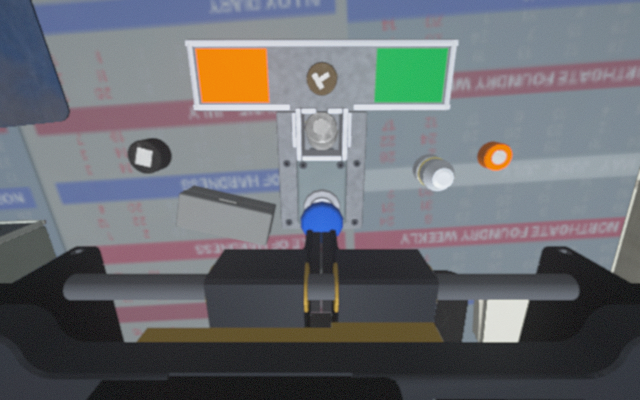

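The plunger is back up and one brown specimen is in the lane at (322,77). Next I'll locate it and the lane.

```bash
python3 - <<'E'
from h import *
w=load('w5')
print(at_z(w,322,77,22).round(1),at_d(w,322,77).round(1),'mag spec',at_d(w,321,127).round(1),'cap',at_d(w,322,218).round(1))
hsv=cv2.cvtColor(w['img'],cv2.COLOR_RGB2HSV)
for lo,hi,b,z in [((50,120,60),(80,255,255),(360,40,460,120),8),((8,180,100),(20,255,255),(185,40,300,120),8)]:
    m=cv2.inRange(hsv,lo,hi);k=np.zeros_like(m);k[b[1]:b[3],b[0]:b[2]]=255
    M=cv2.moments(m&k,True);u,v=M['m10']/M['m00'],M['m01']/M['m00'];print(u,v,at_z(w,u,v,z).round(1))
E
```

```text
[ 488.  -169.3   22. ] [ 487.9 -169.3   21.1] mag spec [ 525.1 -172.5   40.9] cap [ 589.9 -175.8   66.4]
409.89252336448595 74.72677295217153 [489.7 -95.8   8. ]
232.76256983240222 74.76173184357542 [ 480.3 -243.5    8. ]
```

send_rows --targets '[{"tx": 15, "ty": -6, "tz": 0, "wx": 0, "wy": 0, "wz": 0, "hand": 1}, {"tx": 35, "ty": -14, "tz": 0, "wx": 0, "wy": 0, "wz": 0, "hand": 1}, {"tx": 60, "ty": -23, "tz": 0, "wx": 0, "wy": 0, "wz": 0, "hand": 1}, {"tx": 85, "ty": -33, "tz": 0, "wx": 0, "wy": 0, "wz": 0, "hand": 1}, {"tx": 103, "ty": -40, "tz": 0, "wx": 0, "wy": 0, "wz": 0, "hand": 1}, {"tx": 107.5, "ty": -42, "tz": 8, "wx": 0, "wy": 0, "wz": 0, "hand": 1}, {"tx": 107.5, "ty": -42, "tz": 22, "wx": 0, "wy": 0, "wz": 0, "hand": 1}, {"tx": 107.5, "ty": -42, "tz": 40, "wx": 0, "wy": 0, "wz": 0, "hand": 1}, {"tx": 107.5, "ty": -42, "tz": 54, "wx": 0, "wy": 0, "wz": 0, "hand": 1}, {"tx": 107.5, "ty": -42, "tz": 58, "wx": 0, "wy": 0, "wz": 0, "hand": 1}]'

```text
time: 7.03
eef_pos: [482.1, -211.3, 19.6]
ee_rot: [-0.002, 0.032, 0.999, 0.0]
ft_force: [-0.3, -0.8, -0.5]
finger_gap: 0.6
```

```bash
python3 - <<'E'
from h import *
w=snap('wrist','w6');s=snap('scene','s6')
cv2.imwrite('pics/s6c.png',cv2.resize(s['img'][150:310,250:450,::-1],(750,600),interpolation=cv2.INTER_CUBIC))
plan(np.array([488,-169.3,-10])-42*ey)
E
```

```text
pos [ 483.2 -211.6   21. ] shift [-2.2  0.5 31. ] turn [ 0.0001 -0.0025  0.0004] t 7.1333 F [0.1 0.7 0.1] gap 0.25875025543976793
```

View pics/w6.png

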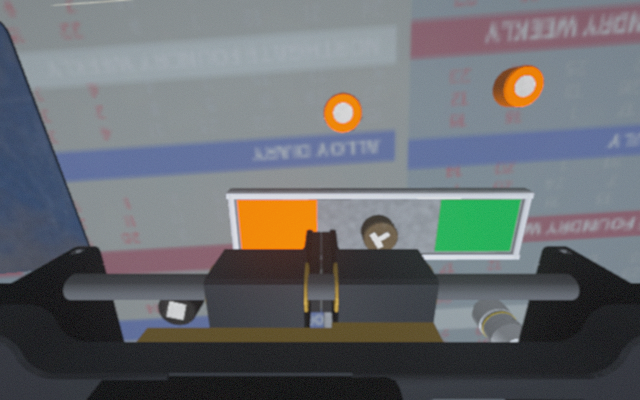

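View pics/s6c.png

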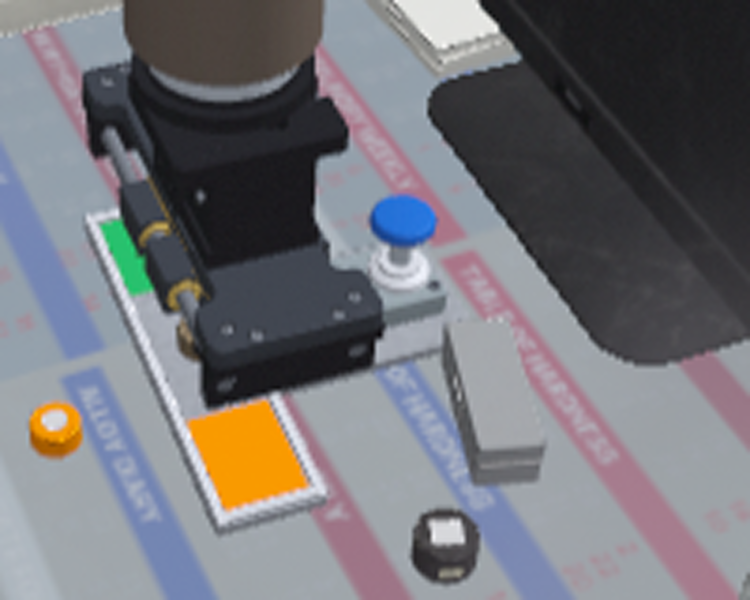

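send_rows --targets '[{"tx": -1, "ty": 0, "tz": 7, "wx": 0, "wy": 0, "wz": 0, "hand": 1}, {"tx": -2, "ty": 0, "tz": 15, "wx": 0, "wy": 0, "wz": 0, "hand": 1}, {"tx": -2, "ty": 0, "tz": 22, "wx": 0, "wy": 0, "wz": 0, "hand": 1}, {"tx": -2, "ty": 0, "tz": 27, "wx": 0, "wy": 0, "wz": 0, "hand": 1}, {"tx": -2, "ty": 0, "tz": 30, "wx": 0, "wy": 0, "wz": 0, "hand": 1}, {"tx": -2, "ty": 0, "tz": 31, "wx": 0, "wy": 0, "wz": 0, "hand": 1}, {"tx": -2, "ty": 0, "tz": 31, "wx": 0, "wy": 0, "wz": 0, "hand": 1}]'

```text
time: 7.72
eef_pos: [485.5, -211.9, -9.1]
ee_rot: [-0.0, 0.032, 0.999, 0.0]
ft_force: [0.3, -0.1, 0.3]
finger_gap: 0.5
```

```bash
python3 - <<'E'
from h import *
w=snap('wrist','w7');
cv2.imwrite('pics/w7c.png',cv2.resize(w['img'][160:270,220:440,::-1],(800,400),interpolation=cv2.INTER_CUBIC))
plan(np.array([488,-169.3,-10])-42*ey)
for v in range(228,250,3): print(v,w['img'][v,316],at_d(w,316,v).round(1), at_d(w,328,v).round(1))
E
```

```text
pos [ 485.7 -211.9   -8.8] shift [0.4 0.7 1.2] turn [-0.0001  0.0001  0.0003] t 7.7667 F [ 0.2 -0.1  0. ] gap 0.4210634809623797
228 [238 145  90] [ 475.5 -214.4    7.2] [ 475.9 -206.7    7.4]
231 [191 112  71] [ 477.  -214.5    8.5] [ 477.8 -206.9    7.9]
234 [57 43 46] [ 475.2 -214.2   17. ] [ 475.7 -207.    16.8]
237 [59 46 44] [ 475.1 -214.2   21.3] [ 475.3 -207.1   21.8]
240 [56 46 39] [ 475.1 -214.1   25.4] [ 475.2 -207.1   25.9]
243 [59 41 42] [ 474.8 -214.    29.6] [ 475.4 -207.2   29.4]
246 [59 45 44] [ 475.3 -214.    32.3] [ 475.6 -207.3   32.7]
249 [58 44 40] [ 474.5 -213.9   37.3] [ 475.6 -207.4   36.1]
```

View pics/w7c.png

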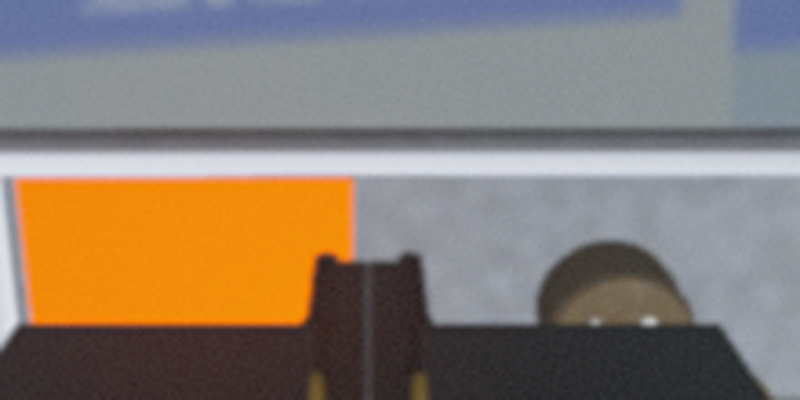

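The finger is in the lane beside the specimen with its tip at about z 14 and no contact. I'll lower it 2 mm more and start pushing.

send_rows --targets '[{"tx": 0.4, "ty": 1, "tz": 1, "wx": 0, "wy": 0, "wz": 0, "hand": 1}, {"tx": 0.4, "ty": 4, "tz": 2, "wx": 0, "wy": 0, "wz": 0, "hand": 1}, {"tx": 0.4, "ty": 8, "tz": 2, "wx": 0, "wy": 0, "wz": 0, "hand": 1}, {"tx": 0.4, "ty": 12, "tz": 2, "wx": 0, "wy": 0, "wz": 0, "hand": 1}, {"tx": 0.4, "ty": 16, "tz": 2, "wx": 0, "wy": 0, "wz": 0, "hand": 1}, {"tx": 0.4, "ty": 20, "tz": 2, "wx": 0, "wy": 0, "wz": 0, "hand": 1}, {"tx": 0.4, "ty": 24, "tz": 2, "wx": 0, "wy": 0, "wz": 0, "hand": 1}, {"tx": 0.4, "ty": 28, "tz": 2, "wx": 0, "wy": 0, "wz": 0, "hand": 1}, {"tx": 0.4, "ty": 31, "tz": 2, "wx": 0, "wy": 0, "wz": 0, "hand": 1}, {"tx": 0.4, "ty": 32, "tz": 2, "wx": 0, "wy": 0, "wz": 0, "hand": 1}]'

```text
time: 8.6
eef_pos: [487.4, -179.4, -10.8]
ee_rot: [0.0, 0.032, 0.999, -0.0]
ft_force: [0.1, -0.9, 0.3]
finger_gap: 0.4
```

```bash
python3 - <<'E'
from h import *
w=snap('wrist','w8');
cv2.imwrite('pics/w8c.png',cv2.resize(w['img'][160:270,220:440,::-1],(800,400),interpolation=cv2.INTER_CUBIC))
plan(np.array([490,-95.9,-11])-27*ey)
E
```

```text
pos [ 487.4 -179.5  -10.8] shift [ 2.7 56.6  0.2] turn [0.     0.0001 0.0009] t 8.65 F [-0.2 -0.6 -0.2] gap 0.4662763488424077
```

View pics/w8c.png

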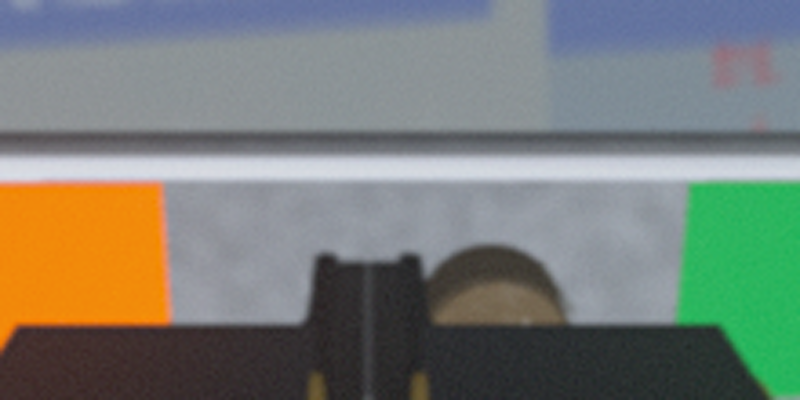

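The specimen is upright and touching the finger's flank. Pushing on.

send_rows --targets '[{"tx": 0, "ty": 2, "tz": 0, "wx": 0, "wy": 0, "wz": 0, "hand": 1}, {"tx": 0, "ty": 5, "tz": 0, "wx": 0, "wy": 0, "wz": 0, "hand": 1}, {"tx": 0, "ty": 9, "tz": 0, "wx": 0, "wy": 0, "wz": 0, "hand": 1}, {"tx": 0, "ty": 13, "tz": 0, "wx": 0, "wy": 0, "wz": 0, "hand": 1}, {"tx": 0, "ty": 17, "tz": 0, "wx": 0, "wy": 0, "wz": 0, "hand": 1}, {"tx": 0, "ty": 21, "tz": 0, "wx": 0, "wy": 0, "wz": 0, "hand": 1}, {"tx": 0, "ty": 25, "tz": 0, "wx": 0, "wy": 0, "wz": 0, "hand": 1}, {"tx": 0, "ty": 28, "tz": 0, "wx": 0, "wy": 0, "wz": 0, "hand": 1}, {"tx": 0, "ty": 30, "tz": 0, "wx": 0, "wy": 0, "wz": 0, "hand": 1}, {"tx": 0, "ty": 30, "tz": 0, "wx": 0, "wy": 0, "wz": 0, "hand": 1}]'

```text
time: 9.48
eef_pos: [489.2, -149.6, -10.9]
ee_rot: [-0.0, 0.032, 0.999, 0.0]
ft_force: [0.6, 0.2, 0.1]
finger_gap: 0.5
```

```bash
python3 - <<'E'
from h import *
w=snap('wrist','w9');
cv2.imwrite('pics/w9c.png',cv2.resize(w['img'][160:270,220:440,::-1],(800,400),interpolation=cv2.INTER_CUBIC))
plan(np.array([490,-95.9,-11])-27*ey)
E
```

```text
pos [ 489.2 -149.7  -10.9] shift [ 2.7 26.8  0.1] turn [ 0.0001 -0.0001  0.0007] t 9.5333 F [-0.1 -0.3  0.1] gap 0.3152085595647393
```

View pics/w9c.png

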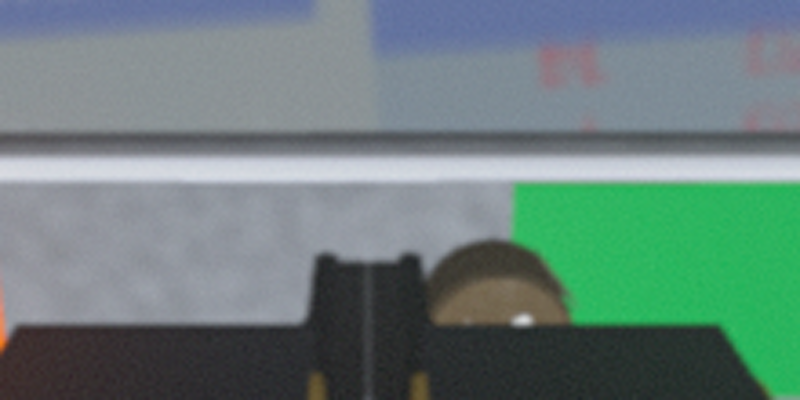

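```bash
python3 - <<'E'
from h import *
w=load('w9');f=220/800
P=lambda X,Y,z:at_z(w,220+X*f,160+Y*f,z).round(1)
print('pad edge',P(513,190,8),P(510,250,8),'spec L/R top',P(430,320,22),P(572,320,22),'bottom L?',P(428,285,15),'far',P(495,240,8),'finger R',P(424,262,13),'L',P(312,262,13))
E
```

```text
pad edge [ 469.3 -123.3    8. ] [ 480.4 -124.1    8. ] spec L/R top [ 485.6 -139.    22. ] [ 487.1 -116.    22. ] bottom L? [ 482.8 -138.8   15. ] far [ 478.4 -126.6    8. ] finger R [ 479.4 -139.3   13. ] L [ 478.2 -158.2   13. ]
```

The finger's half width at the tip is about 10 mm, so the specimen's centre is at y ≈ -127. It needs about 31 mm more.

send_rows --targets '[{"tx": 0, "ty": 2, "tz": 0, "wx": 0, "wy": 0, "wz": 0, "hand": 1}, {"tx": 0, "ty": 5, "tz": 0, "wx": 0, "wy": 0, "wz": 0, "hand": 1}, {"tx": 0, "ty": 9, "tz": 0, "wx": 0, "wy": 0, "wz": 0, "hand": 1}, {"tx": 0, "ty": 13, "tz": 0, "wx": 0, "wy": 0, "wz": 0, "hand": 1}, {"tx": 0, "ty": 17, "tz": 0, "wx": 0, "wy": 0, "wz": 0, "hand": 1}, {"tx": 0, "ty": 21, "tz": 0, "wx": 0, "wy": 0, "wz": 0, "hand": 1}, {"tx": 0, "ty": 25, "tz": 0, "wx": 0, "wy": 0, "wz": 0, "hand": 1}, {"tx": 0, "ty": 28, "tz": 0, "wx": 0, "wy": 0, "wz": 0, "hand": 1}, {"tx": 0, "ty": 30.5, "tz": 0, "wx": 0, "wy": 0, "wz": 0, "hand": 1}, {"tx": 0, "ty": 31, "tz": 0, "wx": 0, "wy": 0, "wz": 0, "hand": 1}]'

```text
time: 10.37
eef_pos: [491.2, -118.6, -10.8]
ee_rot: [0.0, 0.032, 0.999, 0.0]
ft_force: [0.6, -0.3, -0.4]
finger_gap: 0.5
```

send_rows --targets '[{"tx": 0, "ty": -2, "tz": 0, "wx": 0, "wy": 0, "wz": 0, "hand": 1}, {"tx": 0, "ty": -7, "tz": 0, "wx": 0, "wy": 0, "wz": 0, "hand": 1}, {"tx": 0, "ty": -13, "tz": -2, "wx": 0, "wy": 0, "wz": 0, "hand": 1}, {"tx": 0, "ty": -18, "tz": -10, "wx": 0, "wy": 0, "wz": 0, "hand": 1}, {"tx": 0, "ty": -20, "tz": -28, "wx": 0, "wy": 0, "wz": 0, "hand": 1}, {"tx": 0, "ty": -20, "tz": -50, "wx": 0, "wy": 0, "wz": 0, "hand": 1}, {"tx": 0, "ty": -20, "tz": -75, "wx": 0, "wy": 0, "wz": 0, "hand": 1}, {"tx": 0, "ty": -20, "tz": -100, "wx": 0, "wy": 0, "wz": 0, "hand": 1}, {"tx": 0, "ty": -20, "tz": -115, "wx": 0, "wy": 0, "wz": 0, "hand": 1}, {"tx": 0, "ty": -20, "tz": -120, "wx": 0, "wy": 0, "wz": 0, "hand": 1}]'

```text
time: 11.2
eef_pos: [491.7, -139.9, 112.8]
ee_rot: [0.003, 0.032, 0.999, -0.0]
ft_force: [0.6, 0.4, 0.3]
finger_gap: 0.7
```

```bash
python3 - <<'E'
from h import *
w=snap('wrist','w10');s=snap('scene','s10')
plan([490,-95.9,100])
cv2.imwrite('pics/s10c.png',cv2.resize(s['img'][150:310,250:450,::-1],(750,600),interpolation=cv2.INTER_CUBIC))
E
```

```text
pos [ 490.3 -139.5  110.4] shift [ 3.2 43.4 10.4] turn [ 0.0004  0.0028 -0.0005] t 11.3 F [-0.1 -0.7 -1.5] gap 0.6640474356238367
```

View pics/w10.png

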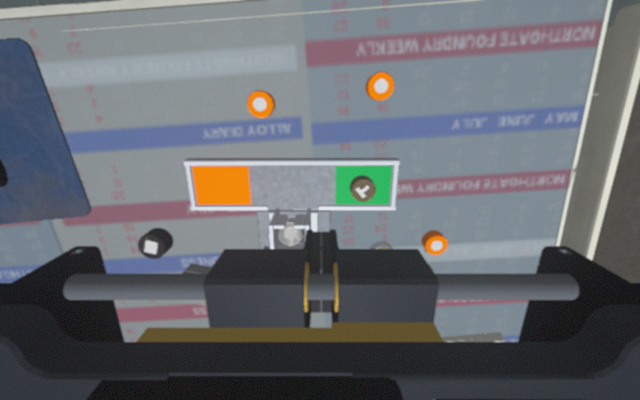

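View pics/s10c.png

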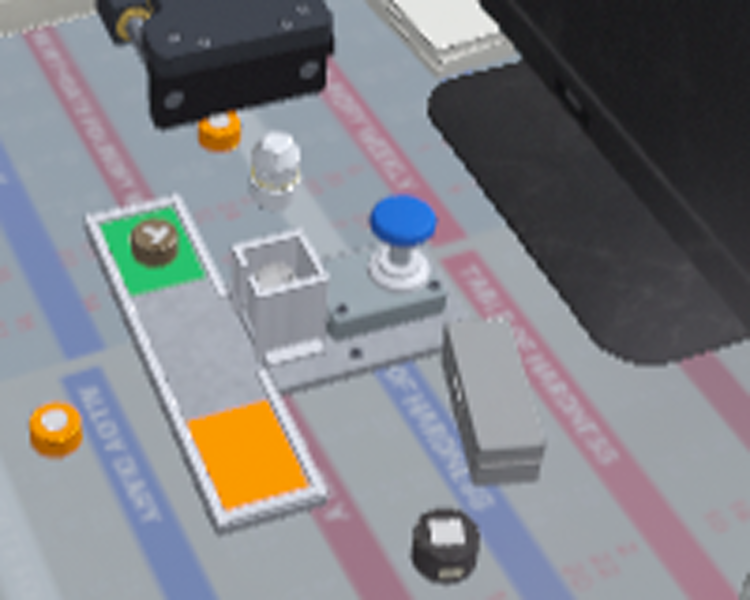

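The specimen lies flat on the green pad at (362,188) in the wrist view, the plunger is up, and the bystanders look unmoved. One check of its coordinates, then hand in.

```bash
python3 - <<'E'
from h import *
w=load('w10')
p=at_z(w,362,188,22);c=np.array([490,-95.9,22]);d=p-c
print(p.round(1),'off pad x,y',(d@ex).round(1),(d@ey).round(1),at_d(w,362,188).round(1))
w2=snap('wrist','w11');print(abs(w2['img'][150:215,180:400].astype(int)-w['img'][150:215,180:400]).mean())
s0=load('s0');s=load('s10')
for n,P in [('obj',[569,-80,44]),('box',[597.6,-262.6,30]),('blk',[541,-328,19])]:
    u,v=proj(s,P)[0].astype(int);print(n,abs(s['img'][v-12:v+12,u-12:u+12].astype(int)-s0['img'][v-12:v+12,u-12:u+12]).mean().round(1))
bot.sign_off()
E
```

```text
[489.2 -98.4  22. ] off pad x,y -0.6 -2.6 [489.5 -98.3  21.1]
17.043030303030303
obj 25.1
box 18.7
blk 16.4
the job is handed in; nothing more can be done
```

The job is done and handed in at about 11.4 s. I pressed the plunger to its hard stop and let it spring back, so one brown specimen came out. I then pushed it along the lane with the outside of the closed fingers onto the green pad.

**Last checks:**
- **Specimen:** it lies flat, with its top about 21 mm above the desk. Its centre is within about 3 mm of the pad's centre, against allowances of 8 mm across and 16 mm along. It is fully on the pad.
- **Dispenser:** the plunger is up, and a grey specimen still shows in the magazine.
- **Press:** the force jumped to 12.6 N when the plunger reached its stop. That was the highest force I read.

**Disagreements:**
- **Tip height:** the real fingertips were about 22 mm higher than the reported TCP. I set the heights from the pictures and the force instead.
- **Before/after comparison:** my final image differences were inconclusive. The three bystander crops differed by 16–25 grey levels, and two wrist pictures taken right after each other differed by 17. I had not calibrated these numbers and submitted in the same script, before reading them. That the objective, slide box and black specimen stayed put, and that the specimen is at rest, therefore rests on looking at the pictures, where they appear unmoved.

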